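Lever up the inspection flap and hold it

ROBOT

A 7-joint arm with a two-finger parallel gripper is mounted at the origin on a cart in front of the work surface, level with it; the furniture and walls round the work are solid. World frame = base frame: x ahead of the robot, y to its left, z up, the work surface at z = 0. Lengths are in m, angles in rad, forces in N, time in s.
With the tool pointing down it reaches from about 0.425 to 0.875 m from the base axis. Payload 4.7 kg.
Tool frame: the origin (TCP) lies midway between the tips of the shut fingers; the grasp point (between the pads) lies env.grip_depth behind it (env.grip_depth is the distance from the TCP to the grasp point, in m); z points along the fingers, y is the line along which they close (so a half turn about z gives the same grasp; the last joint's range is limited). The gripper opens to 87 mm and grips with 3 to 60 N. Pads are 19 mm wide; open, the fingers measure 117 mm over their backs; the gripper's body (75 mm by 190 mm) begins 51 mm behind the grasp point.
Start: joints at [-1.243, 0.321, -0.07, 1.45, 0.023, 1.371, -0.057], TCP at [0.201, 0.618, 0.223] pointing down, gripper open.
Joint ranges: [-2.86, 2.86], [-0.3, 2.09], [-1.38, 1.24], [0.06, 2.45], [-1.56, 4.7], [0.09, 2.05], [-2.69, 2.69]. Speed limits (rad/s): [2.57, 2.57, 3.14, 3.14, 3.14, 3.14, 3.14].

INTERFACE

Orientations are given as [roll, pitch, yaw] about the fixed x, y, z axes, in that order (R = Rz(yaw) Ry(pitch) Rx(roll)).
In Python, from station import env, claw, kinematics, get_obs, vision, ticket, regions_of gives the robot as it stands. The module is installed in compiled form; this text tells all that it offers. Calls block until the motion is done:
- env.movep(position, orientation): joint-space move of the TCP to a pose.
- env.move_linear(position, velocity=0.15, attitude=None): straight line of the TCP; attitude=None keeps the orientation; velocity is the mean speed in m/s.
- env.move_joints(angles): joint-space move.
- claw.let_go() and claw.grab(grip_force=None): open the fingers fully, or close them until they stop; grip_force is the grip in N (None keeps the last).
- env.pause(seconds).
- kinematics.inverse_kinematics(position, orientation): joint angles nearest the present ones, or None.
- get_obs(): the state.
- vision.get_image(name): name is "scene" or "top"; returns the picture (384x512x3 uint8, red, green, blue); there is no depth.
- vision.calibration(name): a dict with "fx", "fy", "cx", "cy" (pixels), "rvec" (rotation vector, rad) and "tvec" (3), from world to camera coordinates, as OpenCV has them. Camera axes: x right, y down, z forward; pixel columns grow to the right and rows downward; lengths in m; the calibration is good to about 2 mm. A picture is of the moment at which its call begins. calibration takes no time and is no camera call.
A pose or a line that the arm cannot do raises env.IKError and nothing moves.
- ticket.finish_job(): hands the job in; it is judged then, once.
Trained networks look in the newest picture that a camera, given by its name, has taken for a name from the list of things; names that differ only in an ending like _2 or _b are one class to them, and where a whole thing is asked for, a point or a joint stands for the part that bears it (a point fixed in the world has none). Each returns a list of dicts, best first, with "score" (0 to 1); they miss things now and then, are a little off and sometimes report something else, mostly with a low value. They report only what shows in the picture. A call takes as long as a camera call.
- regions_of(name, camera): "region" (384x512 bool, what is visible of it) and "box" ([left, top, right, bottom] in pixels, round what is visible of it).
The state is a dict: "clock": time; "joint_pos": joint angles; "joint_vel": joint speeds; "joint_efforts": joint torques, N m; "eef_pos": TCP position; "orientation": TCP orientation; "wrist_force": force on the tool from outside, world axes, zero at the start; "wrist_torque": the same for the moment, N m; "finger_gap": finger opening in m; "grasp_force": force on a finger pad.
Only numpy, scipy, OpenCV 4.12 (cv2) and the standard library are available. Lean on these libraries where they do the work, as an engineer would, in place of code of your own. Each camera call takes 0.05 s, during which the arm holds its last target. There are 200 camera calls.

TASK

The lifting lever of the blue gear housing has slid back. With your fingertips push it by its black end pad, lengthwise towards the housing, until its cross pin drops into the notch and its nose is under the heavy steel flap; then press the pad down until the flap's front edge is raised at least 3 cm, and finish while still holding it up steadily with the lever. Do not grasp or lift the lever, do not touch the flap, and leave the other things on the bench alone.

Things in the scene. Friction and masses are not known exactly. Their poses are not given: they have to be found in the camera images.
- hatch: blue cast gear housing with the lever's fulcrum, bolted to the bench. Origin on the bench under the centre of the housing (130 mm along x, 120 along y, 131 high); its x points from the lever's pad end to the housing, z up. In front, two fulcrum cheeks, 32 mm apart, 12 mm thick, at x -205 to -103 mm; between them only a 12 mm base plate, so the lever tilts freely
- notch (a point): where the lever's pin axis lies when seated: x -130 mm, height 115 mm in the housing's frame, with up to 3 mm play along x. The cheeks carry the pin on level rails (114 mm high), then comes this notch, 18 mm wide and 5 mm deep, then an upright stop (140 mm high)
- lever: loose lever, 0.7 kg, 290 mm long; origin on its pin, x to the nose, y along the pin, z up. Steel nose reaching 90 mm ahead of the pin, yellow bar 18 mm wide and 14 thick behind it, black rubber pad (45 long, 26 wide, 26 thick) at the end. Rests level, pin on the rails and nose on a ledge; nose-heavy by about 1.3 N at the pad. Slides with a few newtons
- pin (a point): middle of the lever's cross pin (12 mm thick, 77 mm long, brass ends), 120 mm high at the start and 35 to 50 mm short of the notch; it sinks 5 mm into the notch, and the stop ends further pushing
- pad_end (a point): centre of the flat end face (26 mm square) of the black pad, on the lever's axis 200 mm behind the pin, 120 mm high at the start: push here, towards the housing. A wall shelf overhangs the bench behind this end (x over 0.52, y below -0.32 m, underside 0.59 m above the bench): keep the wrist below or clear of it
- pad_top (a point): spot on top of the black pad to press down, 180 mm behind the pin, 13 mm above the lever's axis, 133 mm high at the start. With the pin seated it is about 113 mm high and the nose a few mm from the flap; pressed down to about 45 mm above the bench it raises the flap edge 3 cm, against 4 to 9 N; at about 30 mm the pad meets the bench (edge then 3.8 cm up)
- flap (a joint): opening angle of the heavy steel flap (about 2.2 kg, 130 mm deep, 124 wide, 14 thick, lying 131 to 145 mm high on the housing, yellow stripe at its front edge), hinged at the housing's far side: 0 shut, positive up, limit 1.1; at 0.24 rad the front edge is raised 30 mm. It falls shut by itself
- flap_edge (a point): middle of the flap's front edge, over the lever's nose, half-way through its thickness; 138 mm high when shut, 128 mm from the hinge axis
- bearing: round steel ball bearing, 52 mm across, 15 mm high; bystander, origin at the centre of its underside
- plug: white and steel spark plug lying down, 96 mm long; bystander, origin at the centre of its underside
- tin: metal tin of screws, 79 mm across, 63 mm high; bystander, origin at the centre of its underside
- red_driver: screwdriver with a red handle, 204 mm long, lying down; bystander, origin at the centre of its underside
- nut: steel hexagon nut, 29 mm across, 13 mm high; bystander, origin at the centre of its underside
- tape: roll of masking tape lying flat, 104 mm across, 24 mm high; bystander, origin at the centre of its underside

How it is judged:
By the outcome, as a careful person would: the job done as asked, in the order asked, and still so for the second after the job is handed in, while the arm keeps its last pose, push and grip.
It also fails if it takes over 45 s, if anything falls off the work surface, if the arm or the gripper's body presses on something with over 40 N, if the wrist force passes 120 N, or if a joint passes its speed limit or range.

## Working session

There is one attempt and no reset: what is moved stays moved. The work goes in short steps, each a Python script; the robot and the scene stay as the last script left them, time stands still between calls to the robot, and variables do not carry over. Pictures are saved under pics/ and viewed, at most 10 in all, crops included, and the job is handed in when it is done.

```bash
mkdir -p pics
cat > h.py <<'E'
from station import env, claw, kinematics, get_obs, vision, ticket, regions_of
import numpy as np, cv2
def cal(n):
    c=vision.calibration(n); K=np.array([[c['fx'],0,c['cx']],[0,c['fy'],c['cy']],[0,0,1.]])
    R=cv2.Rodrigues(np.array(c['rvec'],float))[0]; return K,R,np.array(c['tvec'],float).ravel()
def proj(n,p):
    K,R,t=cal(n); q=(K@(R@np.atleast_2d(p).T+t[:,None])).T; return q[:,:2]/q[:,2:]
def tri(uv1,uv2,n1='scene',n2='top'):
    P=[cal(n)[0]@np.c_[cal(n)[1],cal(n)[2]] for n in(n1,n2)]
    X=cv2.triangulatePoints(P[0],P[1],np.array(uv1,float).reshape(2,1),np.array(uv2,float).reshape(2,1)).ravel(); return X[:3]/X[3]
def onplane(n,uv,z):
    K,R,t=cal(n); d=R.T@np.linalg.inv(K)@np.array([uv[0],uv[1],1.]); c=-R.T@t; return c+d*(z-c[2])/d[2]
E
python3 - <<'E'
from h import *
for n in('scene','top'):
    im=vision.get_image(n); cv2.imwrite(f'pics/{n}0.png',cv2.resize(im[:,:,::-1],(800,600),interpolation=cv2.INTER_CUBIC))
    K,R,t=cal(n); print(n,-R.T@t,K[0,0])
    for k in('hatch','lever','flap','tin','red_driver','tape','bearing','plug','nut'):
        r=regions_of(k,n)
        for x in r[:1]:
            print(k,round(x['score'],2),x['box'])
print(get_obs()['clock'])
E
```

```text
scene [-0.56968302  0.44839776  0.99580903] 416.5609577845999
hatch 0.95 [130.3, 195.2, 212.9, 254.6]
lever 0.75 [237.4, 186.3, 248.4, 198.0]
flap 0.75 [128.0, 199.0, 172.1, 225.7]
tin 0.61 [135.5, 263.3, 162.6, 291.1]
tape 0.8 [308.0, 205.8, 335.5, 230.5]
bearing 0.38 [237.9, 189.4, 244.0, 201.7]
plug 0.71 [129.6, 200.7, 212.3, 253.6]
top [ 0.25268416 -0.00120291  1.15084711] 361.60703468127343
hatch 0.61 [112.0, 197.6, 217.9, 252.7]
lever 0.83 [171.3, 211.9, 271.0, 236.3]
flap 0.66 [119.3, 196.4, 169.6, 241.7]
tin 0.56 [122.2, 280.4, 157.2, 311.6]
red_driver 0.77 [361.4, 159.9, 410.9, 192.1]
bearing 0.62 [252.1, 147.0, 266.1, 162.2]
nut 0.39 [302.1, 225.8, 310.6, 235.4]
1.0
```

View pics/scene0.png

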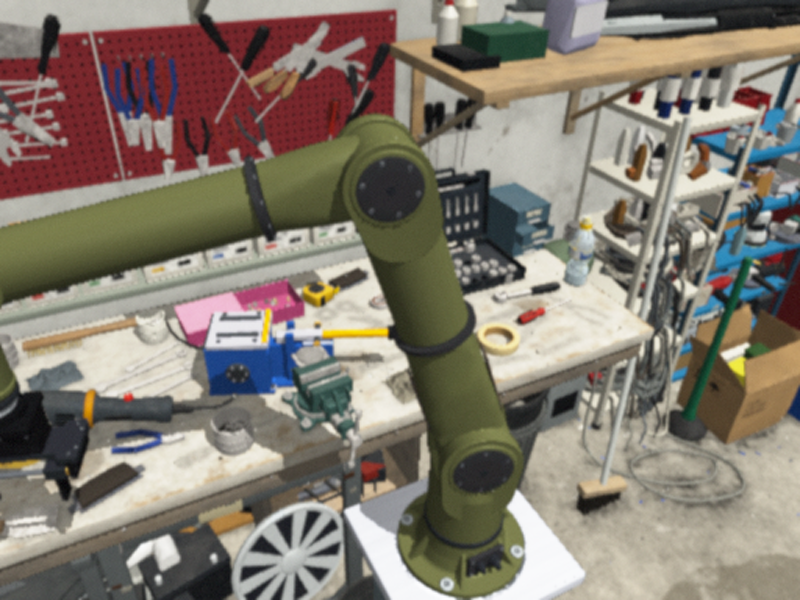

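View pics/top0.png

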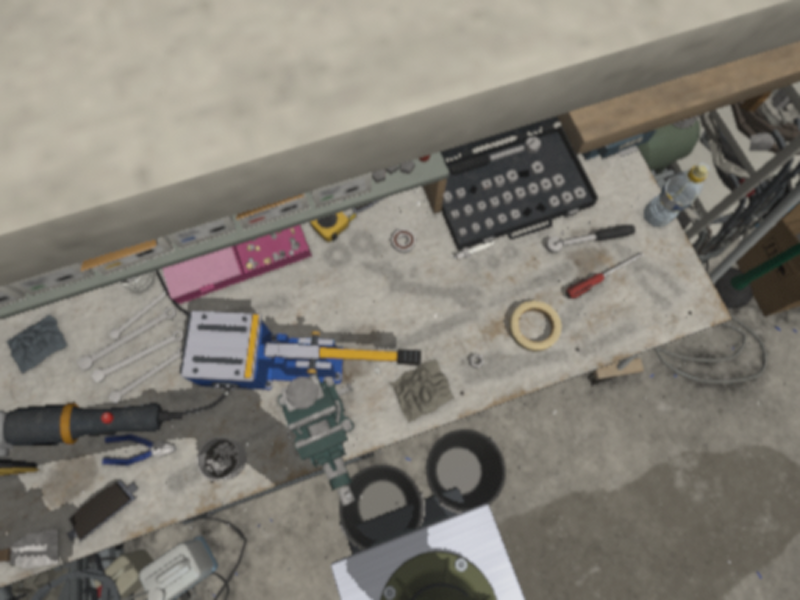

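The top view shows the lever level at right of the housing, with the pad end near (420,357)/800 px and the nut behind it. In the scene view the arm hides the pad. I'll fit the axis in the top view and move the arm so the scene view can confirm the height.

Run:
```python
from h import *
im=vision.get_image('top'); r=regions_of('lever','top')[0]['region']
h=cv2.cvtColor(im,cv2.COLOR_RGB2HSV); 
ys,xs=np.nonzero((h[...,0]>15)&(h[...,0]<32)&(h[...,1]>150)&r); print('bar',len(xs),xs.min(),xs.max())
vx,vy,x0,y0=cv2.fitLine(np.float32(np.c_[xs,ys]),cv2.DIST_HUBER,0,.01,.01).ravel(); print(vx,vy,x0,y0)
# bar's top face at z=.127
a=onplane('top',(x0,y0),.127); b=onplane('top',(x0+30*vx,y0+30*vy),.127); d=(a-b)[:2]; d/=np.linalg.norm(d); print(a,'dir',d,'yaw',np.arctan2(d[1],d[0]))
m=(im.max(2)<70)&r; yy,xx=np.nonzero(m&(np.arange(512)[None]>245)); print('pad px',xx.min(),xx.max(),yy.min(),yy.max(), xx.mean(),yy.mean())
pc=onplane('top',(xx.mean(),yy.mean()),.133); print('pad top centre',pc)
for z in(.133,): 
  for q in ((xx.min(),yy[xx==xx.min()].mean()),(xx.max()+.5,yy[xx==xx.max()].mean())): print(onplane('top',q,z))
for q in((474,360),(412,390),(315,410),(262,350),(315,345)): print(q,onplane('top',np.array(q)*.64,.0))
print(env.grip_depth, get_obs()['orientation'])
c=im[190:260,150:310,::-1]; cv2.imwrite('pics/crop.png',cv2.resize(c,(800,350),interpolation=cv2.INTER_CUBIC))
```

```text
bar 265 205 253
0.9990331 0.043964885 228.61702 226.42487
[ 0.48198919 -0.0147338   0.127     ] dir [0.37705689 0.9261901 ] yaw 1.1841797452013985
pad px 255 268 224 232 261.44144144144144 228.24324324324326
pad top centre [ 0.44411962 -0.10148893  0.133     ]
[ 0.4523404  -0.08484556  0.133     ]
[ 0.43527904 -0.11976402  0.133     ]
(474, 360) [ 0.41703873 -0.23984288  0.        ]
(412, 390) [ 0.40186776 -0.09759778  0.        ]
(315, 410) [0.4296167  0.10019972 0.        ]
(262, 350) [0.58431772 0.16732405 0.        ]
(315, 345) [0.55760042 0.06050912 0.        ]
0.0187 [3.14147161e+00 5.18599169e-05 2.82781553e+00]
```

View pics/crop.png

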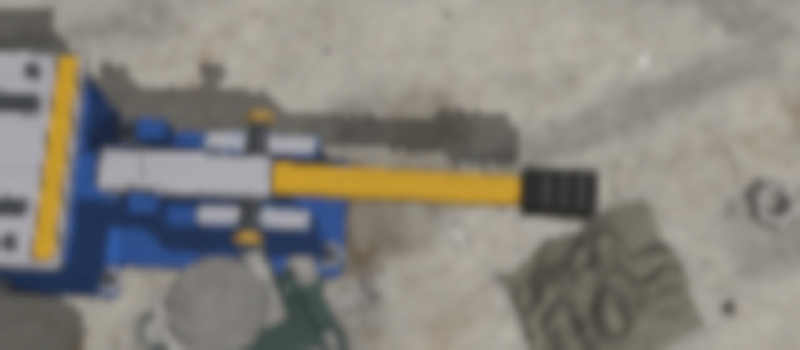

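```bash
cat >> h.py <<'E'
d=np.array([0.37705689,0.9261901]); YAW=np.arctan2(d[1],d[0])
E
python3 - <<'E'
from h import *
u=lambda x,y:(x/5+150,y/5+190)
pin=(onplane('top',u(260,118),.12)+onplane('top',u(247,237),.12))/2
w=onplane('top',u(260,118),.12)-onplane('top',u(247,237),.12)
fl=onplane('top',u(57,160),.145)
pe=onplane('top',u(596,194),.133)
print('pin',pin,'pinlen',np.linalg.norm(w),'perp',w[:2]@d, 'pad end',pe,'dist',(pin-pe)[:2]@d,'lat',np.cross((pin-pe)[:2],d),'flap edge dist from pin',(fl-pin)[:2]@d)
# expected: flap front edge at hinge-frame
claw.grab(10)
o=get_obs(); p=np.array(o['eef_pos']); env.move_linear([p[0],p[1],.36],velocity=.25)
t=pe[:2]-.06*d
for y in(YAW,YAW-np.pi):
    q=kinematics.inverse_kinematics([t[0],t[1],.36],[np.pi,0,y]); print(y,q)
E
```

```text
pin [0.51365304 0.06053698 0.12      ] pinlen 0.07062327422325693 perp -0.0014368479561378197 pad end [ 0.4351526  -0.12185464  0.133     ] dist 0.198528442426345 lat 0.003934311238497523 flap edge dist from pin 0.10859807389161433
1.1841797458299468 [ 0.51865699 -0.13398261 -0.15110226  1.67330533 -0.02011822  1.60075515
 -0.0183306 ]
-1.9574129077598463 None<stdin>:7: DeprecationWarning: Arrays of 2-dimensional vectors are deprecated. Use arrays of 3-dimensional vectors instead. (deprecated in NumPy 2.0)
```

```bash
cat >> h.py <<'E'
YAW=1.17; d=np.array([np.cos(YAW),np.sin(YAW)]); PE=np.array([.4352,-.1210]); RPY=[np.pi,0,YAW]
E
python3 - <<'E'
from h import *
t=PE-.06*d
env.movep([*t,.36],RPY)
o=get_obs(); print(o['clock'],o['eef_pos'],o['wrist_force'])
im=vision.get_image('scene'); cv2.imwrite('pics/s1.png',cv2.resize(im[160:300,120:320,::-1],(800,560),interpolation=cv2.INTER_CUBIC))
pin=PE+.2*d
for n,p in(('padend',[*PE,.12]),('padtopend',[*PE,.133]),('pin',[*pin,.12]),('tcp',o['eef_pos'])):
    q=proj('scene',p)[0]; print(n,q,(q-[120,160])*4)
E
```

```text
6.2167 [ 0.41221876 -0.17552805  0.35998549] [0.44278703 0.8643762  1.4801694 ]
padend [260.92501901 212.85204196] [563.70007602 211.40816786]
padtopend [261.06074427 209.85423852] [564.24297708 199.41695407]
pin [203.05081258 214.1812324 ] [332.20325033 216.7249296 ]
tcp [282.31318243 151.86257789] [649.25272973 -32.54968845]
```

View pics/s1.png

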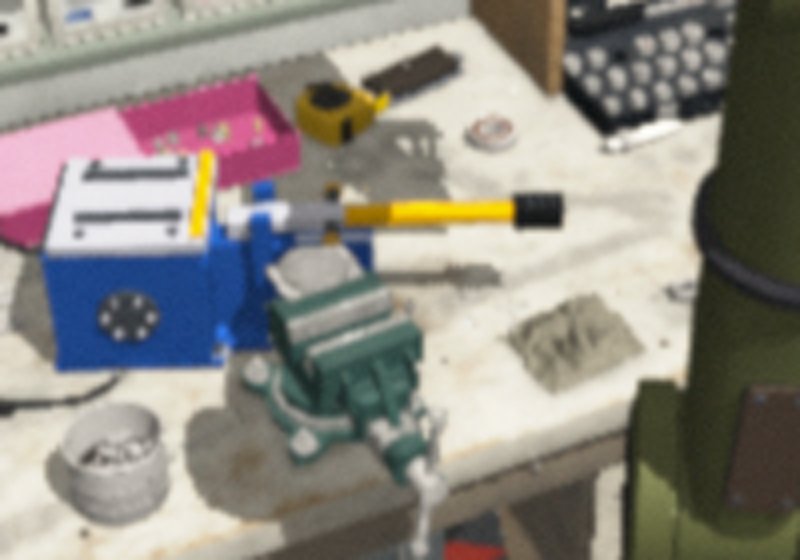

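The scene view shows the pad end face at about (562,211), against a predicted (564,211), so the pose and height are confirmed. Next I'll descend and push.

Run:
```python
from h import *
t=PE-.045*d
env.move_linear([*t,.36],velocity=.2); env.move_linear([*t,.098],velocity=.2)
f0=np.array(get_obs()['wrist_force'])
s=-.020; env.move_linear([*(PE+s*d),.098],velocity=.1)
while s<.036:
    s+=.004; env.move_linear([*(PE+s*d),.098],velocity=.05)
    o=get_obs(); f=np.array(o['wrist_force'])-f0; a=np.array(o['eef_pos'])
    print('%.3f %.4f F along %.1f lat %.1f z %.1f t%.1f'%(s,(a[:2]-PE)@d,f[:2]@d,f[1]*d[0]-f[0]*d[1],f[2],o['clock']))
    if -f[:2]@d>18: break
im=vision.get_image('scene'); cv2.imwrite('pics/s2.png',cv2.resize(im[160:300,120:320,::-1],(800,560),interpolation=cv2.INTER_CUBIC))
```

```text
-0.016 -0.0162 F along -0.1 lat 1.0 z 0.6 t8.6
-0.012 -0.0119 F along 0.4 lat -0.4 z -0.0 t8.9
-0.008 -0.0085 F along -2.9 lat 0.1 z 0.2 t9.1
-0.004 -0.0042 F along -3.4 lat 1.1 z -0.6 t9.4
0.000 0.0001 F along -3.6 lat 0.1 z -0.3 t9.6
0.004 0.0043 F along -2.4 lat 0.8 z -0.5 t9.9
0.008 0.0083 F along -2.4 lat 0.1 z -0.6 t10.1
0.012 0.0123 F along -3.1 lat 0.4 z -0.1 t10.4
0.016 0.0163 F along -2.7 lat 0.3 z -0.6 t10.6
0.020 0.0203 F along -1.8 lat -0.3 z -0.2 t10.9
0.024 0.0245 F along -1.5 lat -0.5 z -0.8 t11.1
0.028 0.0285 F along -1.9 lat 0.2 z -0.8 t11.4
0.032 0.0324 F along -2.1 lat 0.1 z -0.4 t11.6
0.036 0.0327 F along -9.7 lat -1.6 z -0.9 t11.9
```

View pics/s2.png

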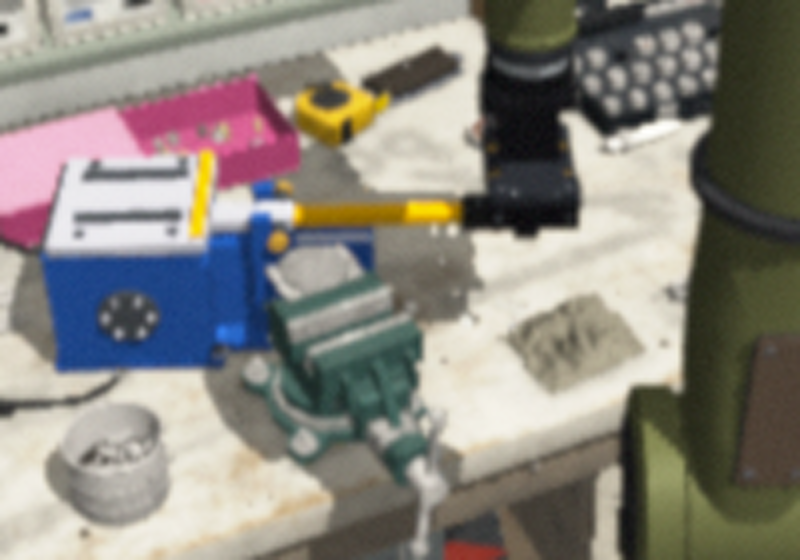

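At 42 mm of travel the force jumped to 10 N, but the lever still looks level in the picture. I'll back off and check whether it settled.

Run:
```python
from h import *
env.move_linear([*(PE+.010*d),.098],velocity=.1); env.pause(.2)
ims=[vision.get_image(n)[...,::-1] for n in('scene','top')]
a=cv2.resize(ims[0][180:260,160:280],(600,400),interpolation=cv2.INTER_CUBIC); b=cv2.resize(ims[1][205:245,160:280],(600,200),interpolation=cv2.INTER_CUBIC)
cv2.imwrite('pics/s3.png',np.r_[a,b])
S=.042
for n,o,pts in(('scene',(160,180),1),('top',(160,205),1)):
  for nm,p in(('pin level',[*(PE+(.2+S)*d),.12]),('padend level top',[*(PE+S*d),.133]),('padend seated top',[*(PE+(S+.001)*d),.111])): print(n,nm,(proj(n,p)[0]-o)*5)
print(get_obs()['clock'])
```

```text
scene pin level [153.7902665  172.31779414]
scene padend level top [444.68013621 150.63389783]
scene padend seated top [442.61729198 175.98282654]
top pin level [127.45991975  99.87441219]
top padend level top [471.30885778 115.16686848]
top padend seated top [469.25893311 122.87163536]
12.6333
```

View pics/s3.png

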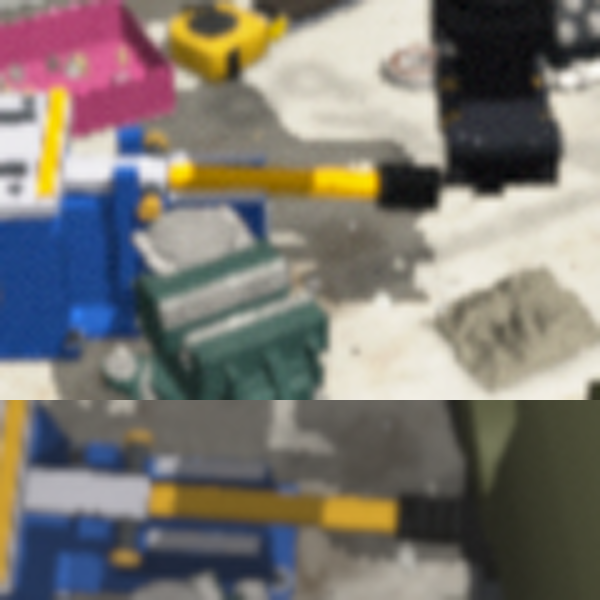

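The lever has now tilted: its pad end top is at about (440,170) in the crop, against about 150 when level and 176 predicted when seated. So it is seated. Next is pressing along the pad's arc.

Run:
```python
from h import *
S=.043; pin=PE+(.2+S)*d
def tcp(th,L=.177,up=0.):   # finger's front edge (9.5 mm ahead of TCP) on pad top
    x=-L*np.cos(th)-.013*np.sin(th); z=.115-L*np.sin(th)+.013*np.cos(th)
    return [*(pin+(x-.0095*min(1,th/.2))*d), z+up],z
env.move_linear([*(PE+.005*d),.098],velocity=.1); env.move_linear([*(PE+.005*d),.18],velocity=.2)
p,_=tcp(.08); env.move_linear([p[0],p[1],.18],velocity=.15)
f0=np.array(get_obs()['wrist_force'])
for th in(.05,.1,.15,.2,.25,.3,.35,.4,.43,.455,.47,.485,.5):
    p,z=tcp(th); env.move_linear(p,velocity=.06 if th>.06 else .12)
    o=get_obs(); f=np.array(o['wrist_force'])-f0
    print('%.3f contact z %.4f tcpz %.4f F along %.1f lat %.1f z %.1f t%.1f'%(th,z,o['eef_pos'][2],f[:2]@d,f[1]*d[0]-f[0]*d[1],f[2],o['clock']))
    if z<.040 or f[2]>22: break
ims=[vision.get_image(n)[...,::-1] for n in('scene','top')]
a=cv2.resize(ims[0][180:260,120:280],(640,320),interpolation=cv2.INTER_CUBIC); b=cv2.resize(ims[1][190:255,110:270],(640,260),interpolation=cv2.INTER_CUBIC)
cv2.imwrite('pics/s4.png',np.r_[a,b])
```

```text
0.050 contact z 0.1191 tcpz 0.1196 F along 0.4 lat 0.1 z 0.9 t14.6
0.100 contact z 0.1103 tcpz 0.1104 F along 0.5 lat -0.2 z 1.7 t14.9
0.150 contact z 0.1014 tcpz 0.1027 F along 2.9 lat 1.6 z 8.2 t15.2
0.200 contact z 0.0926 tcpz 0.0940 F along 3.7 lat 0.8 z 7.7 t15.5
0.250 contact z 0.0838 tcpz 0.0853 F along 3.1 lat 0.1 z 7.3 t15.8
0.300 contact z 0.0751 tcpz 0.0765 F along 2.6 lat 0.1 z 6.9 t16.1
0.350 contact z 0.0665 tcpz 0.0678 F along 2.0 lat -1.0 z 6.3 t16.4
0.400 contact z 0.0580 tcpz 0.0592 F along 1.5 lat -0.8 z 6.1 t16.7
0.430 contact z 0.0530 tcpz 0.0542 F along 2.2 lat -1.7 z 5.8 t17.0
0.455 contact z 0.0489 tcpz 0.0500 F along 0.5 lat -0.6 z 5.5 t17.2
0.470 contact z 0.0464 tcpz 0.0477 F along 0.3 lat -1.2 z 7.3 t17.5
0.485 contact z 0.0440 tcpz 0.0452 F along 0.9 lat -0.4 z 6.9 t17.7
0.500 contact z 0.0416 tcpz 0.0427 F along 0.3 lat -0.4 z 6.0 t18.0
```

View pics/s4.png

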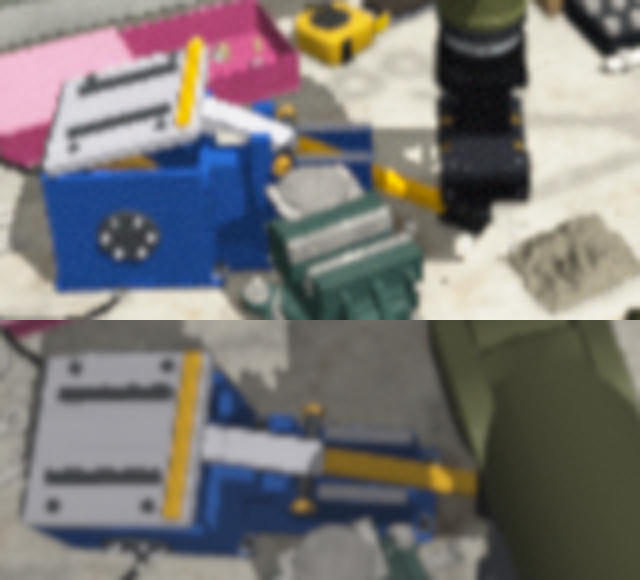

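The flap is clearly up and the lever is holding it. I'll press a little deeper for margin, check it is steady and measure the edge height.

Run:
```python
from h import *
pin=PE+.243*d
f=lambda th,L=.177:[*(pin+(-L*np.cos(th)-.013*np.sin(th)-.0095)*d),.115-L*np.sin(th)+.013*np.cos(th)]
for th in(.515,.528): env.move_linear(f(th),velocity=.04)
env.pause(.6)
for _ in range(2):
    o=get_obs(); print(o['eef_pos'],o['wrist_force'],o['clock']); env.pause(.3)
# flap front-edge stripe: mid of stripe in both views
P=[]
for n in('scene','top'):
    im=vision.get_image(n); h=cv2.cvtColor(im,cv2.COLOR_RGB2HSV); m=(h[...,0]>15)&(h[...,0]<32)&(h[...,1]>130)&(h[...,2]>120)
    m[:, (175 if n=='scene' else 163):]=0; m[:,:(160 if n=='scene' else 145)]=0; m[:185 if n=='scene' else 190]=0; m[260:]=0
    k,l,s,c=cv2.connectedComponentsWithStats(m.astype(np.uint8)); i=1+np.argmax(s[1:,4]); print(n,s[i],c[i]); P.append(c[i])
X=tri(*P); print('stripe mid (top face; shut 0.145)',X, 'reproj',proj('scene',X)[0]-P[0])
```

```text
[ 0.46577607 -0.05319719  0.03818517] [ 0.44155845 -0.60014244  5.71664727] 19.175
[ 0.46575188 -0.05319061  0.03820534] [ 0.15648091 -0.64092976  5.78688635] 19.475
scene [164 190   6  21  71] [166.57746479 199.97183099]
top [151 198   9  41 149] [154.74496644 217.9261745 ]
stripe mid (top face; shut 0.145) [0.56113599 0.17081623 0.18123965] reproj [0.29670608 0.07549235]
```

```bash
python3 -c "
from h import *
print(ticket.finish_job())"
```

```text
the job is handed in; nothing more can be done
None
```

I pushed the lever into the notch and pressed its pad down. At hand-in it was holding the flap's front edge up by about 36 mm (measured from two views), steady at about 5.8 N and about 20 s on the clock.

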